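Zero the spectrophotometer and read the sample

TASK

The blank and the pink sample are already in the spectrophotometer's cell changer. With closed fingers, push the dark sample-compartment lid fully shut, press the blue zero key fully down and let it up, push the cell-changer rod by its black knob fully home so that the sample comes into the beam, then press the green read key fully down and let it up. Only push and press: do not lift or shove anything, do not press the two white keys, and leave the glassware and the other things on the bench and on the instrument where they stand.

Things in the scene. Friction and masses are not known exactly. Their poses are not given: they have to be found in the camera images.
- photometer: pale grey bench spectrophotometer, 260 mm deep (x), 340 wide (y), 125 high, about 7 kg, loose on rubber feet. Origin: centre of its underside; x from front to back, y to its left seen from the front, z up. Front face at x = -130 mm. Left half: key panel sloping from 64 mm high at the front to 88 at x = -34, then display and a deck 125 high. Right half (y -170 to -30): sample compartment, rim 105 high
- lid (a joint): dark blue-grey compartment lid, 130 mm front to back, 128 wide, 18 thick, hinged along its back edge (x = 30, y = -100 mm from the instrument's centre). Value (rad): 0 shut flat on the rim, grows as it opens; starts at 0.5 to 0.9. A friction hinge (0.13 N m) holds it where it is left; 1 to 3 N from above moves it. Shut, its top is level, 123 mm above the bench
- lid_hinge (a point): point on the lid's top face at the middle of its hinged back edge
- lid_edge (a point): point on the lid's top face at the middle of its free front edge, 130 mm from lid_hinge; moves with the lid
- rod (a joint): cell-changer rod in the front face below the lid: 6 mm steel rod, on its end a black round knob 18 mm across, 18 mm long. Value (m): 0 pulled out (blank in the beam), 0.032 fully home (sample in the beam); starts at 0 to 0.003, slides level along the instrument's x axis, takes 2 to 3 N, stops hard at home and stays where it is left
- rod_end (a point): centre of the knob's outer end face, 55 mm above the bench; 66 mm in front of the instrument's front face when pulled out, 34 mm when home; moves with the rod; x axis points into the instrument, along the push
- zero_key (a joint): blue (zero) key cap on the sloping front panel, 22 mm wide, 18 deep, 7 proud; second from the left, seen from the front. Value (m): 0 released, 0.004 fully down, square to the panel (14 degrees off vertical); starts to move at 1.2 N, fully down at 4 N, springs back
- zero_key_top (a point): centre of the blue zero key's top face when released (moves with the key); z axis square to the panel, up and towards the operator by 14 degrees
- read_key (a joint): green (read) key cap on the sloping front panel, 22 mm wide, 18 deep, 7 proud; third from the left, 40 mm to the right of the blue key (middle to middle). Value (m): 0 released, 0.004 fully down, square to the panel (14 degrees off vertical); starts to move at 1.2 N, fully down at 4 N, springs back
- read_key_top (a point): centre of the green read key's top face when released (moves with the key); z axis square to the panel, up and towards the operator by 14 degrees
- mode_key (a joint): white (mode) key cap on the sloping front panel, 22 mm wide, 18 deep, 7 proud; first from the left, 40 mm left of the blue key; not to be pressed. Value (m): 0 released, 0.004 fully down, square to the panel (14 degrees off vertical); starts to move at 1.2 N, fully down at 4 N, springs back
- set_key (a joint): white (setting) key cap on the sloping front panel, 22 mm wide, 18 deep, 7 proud; last on the right, 40 mm right of the green key; not to be pressed. Value (m): 0 released, 0.004 fully down, square to the panel (14 degrees off vertical); starts to move at 1.2 N, fully down at 4 N, springs back
- cell_case: grey cuvette case with a pale blue lid, 47 x 87 x 30 mm, lying on the instrument's left deck; origin under its centre
- vial: pink glass vial with a white cap, 24 mm across, 57 mm high, standing on the bench in front of the key panel; origin under its centre
- amber_bottle: amber glass bottle with black cap, 64 mm across, 130 mm high, standing to the right of the instrument; origin under its centre
- wash_bottle: white wash bottle with red cap and spout, 68 mm across, 190 mm high, standing to the left of the instrument; origin under its centre
- beaker: empty glass beaker, 68 mm across, 90 mm high, standing to the left of the instrument; origin under its centre
- vial_rack: blue vial rack with four capped vials, 70 x 150 mm, 69 mm high, to the right; origin under its centre
- pipette: hand pipette lying on the bench to the right, 230 mm long, 28 mm wide, 24 mm high; origin on its underside near the middle

How it is judged:
By the outcome, as a careful person would: the job done as asked, in the order asked, and still so for the second after the job is handed in, with the robot touching nothing.
It also fails if it takes over 56 s, if anything falls off the work surface, if the arm or the gripper's body presses on something with over 40 N, if the wrist force passes 120 N, or if a joint passes its speed limit or range.

ROBOT

A 6-joint arm with a two-finger parallel gripper is mounted at the origin on the work surface. World frame = base frame: x ahead of the robot, y to its left, z up, the work surface at z = 0. Lengths are in m, angles in degrees, forces in N, time in s.
With the tool pointing down it reaches from about 0.325 to 0.775 m from the base axis. Payload 5.5 kg.
Tool frame: the origin (TCP) lies between the finger pads; the fingertips stand 17 mm ahead of it and the grasp point (between the pads) lies 2 mm behind it (manip.nose_length is the distance from the TCP to the fingertips, in m); z points along the fingers, y is the line along which they close (so a half turn about z gives the same grasp; the last joint's range is limited). The gripper opens to 88 mm and grips with 3 to 60 N. Pads are 20 mm wide; open, the fingers measure 115 mm over their backs; the gripper's body (75 mm by 178 mm) begins 61 mm behind the grasp point.
Start: joints at [-3.249, 5.22, 70.514, -0, 104.267, -3.249], TCP at [0.6, -0, 0.24] pointing down, gripper open.
Joint ranges: [-164.24, 164.24], [-49.07, 125.15], [9.68, 141.18], [-86.29, 266.29], [3.28, 154.24], [-151.56, 151.56]. Speed limits (degrees/s): [147.25, 147.25, 172.46, 180, 180, 180].

INTERFACE

Orientations are given as [roll, pitch, yaw] about the fixed x, y, z axes, in that order (R = Rz(yaw) Ry(pitch) Rx(roll)).
In Python, from rig import read_state, vision, manip, spotter gives the robot as it stands. The module is installed in compiled form; this text tells all that it offers.
- The arm moves only by the tool move_arm, never from a script. Its argument "increments" is a list of rows, each a list of 7 numbers: the turn, a rotation vector about the tool's x, y, z each as a share of 90 degrees, from -1 to 1, then the shift along the tool's x, y, z each as a share of 500 mm, from -1 to 1, then the opening, from -1 (shut) to 1 (fully open), so that 0 is half open. In form: [[ax, ay, az, tx, ty, tz, gripper], ...]. A call has 1 to 20 rows; each row is the pose to reach, as a shift and turn from the pose commanded when the call began, along the tool's axes at that moment; what a row does not reach only later rows make up. A row lasts 1/10 s, in which the tool goes at most 50 mm and 8.59 degrees, less where a joint would pass 70% of its speed; a pose out of reach is approached as far as the arm can. A call with a number of a shift or a turn outside -1 to 1 is refused whole. A call with a gripper value outside its range is refused whole. The fingers move at their own pace and stop on an object; the grip force is fixed at half the most. Time passes only in rows, so rows that repeat a pose let the fingers close. It gives the time, the measured TCP pose, the force, the opening and the grip force at its end, in the units of the state.
- read_state(): the state, without advancing time (a new reading comes with each control period).
- vision.grab_frame(name): name is "scene" or "side" or "wrist"; returns the picture (384x512x3 uint8, red, green, blue); there is no depth.
- vision.calibration(name): a dict with "fx", "fy", "cx", "cy" (pixels), "dist_coeffs" ([k1, k2, p1, p2, k3] as OpenCV has them; the pictures are not rectified), "world_from_camera" (4x4, takes a point from camera to world coordinates). Camera axes: x right, y up, looking along -z (the intrinsics and any distortion apply to the point x, -y, -z); pixel columns grow to the right and rows downward; lengths in m; the calibration is good to about 2 mm. A picture is of the moment at which its call begins: read the wrist's pose just before it. calibration takes no time and is no camera call; for the wrist camera it gives the pose at the moment of the call.
- manip.finish_job(): hands the job in; it is judged then, once.
Trained networks look in the newest picture that a camera, given by its name, has taken for a name from the list of things; names that differ only in an ending like _2 or _b are one class to them, and where a whole thing is asked for, a point or a joint stands for the part that bears it (a point fixed in the world has none). Each returns a list of dicts, best first, with "conf" (0 to 1); they miss things now and then, are a little off and sometimes report something else, mostly with a low value. They report only what shows in the picture. A call takes as long as a camera call.
- spotter.spot_in(label, camera): "centre" ([column, row] as shares, 0 to 1, of the picture: columns of its width, rows of its height, amid what is visible of it).
- spotter.tip_of(label, camera): "centre" ([column, row] as shares, 0 to 1, of the picture: columns of its width, rows of its height: a listed point, or the origin of a listed thing).
The state is a dict: "t": time; "joint_positions": joint angles; "qd": joint speeds; "tau": joint torques, N m; "tcp_pos": TCP position; "orientation": TCP orientation; "wrist_force": force on the tool from outside, world axes, zero at the start; "moment": the same for the moment, N m; "gripper_width": finger opening in m; "finger_force": force on a finger pad.
Only numpy, scipy, OpenCV 4.12 (cv2) and the standard library are available. Lean on these libraries where they do the work, as an engineer would, in place of code of your own. Each camera call takes 0.05 s, during which the arm holds its last target. There are 200 camera calls.

## Working session

There is one attempt and no reset: what is moved stays moved. The work goes in short steps, Python scripts to look and compute and a tool call to move; the robot and the scene stay as the last step left them, time stands still between calls to the robot, and variables do not carry over. Pictures are saved under pics/ and viewed, at most 10 in all, crops included, and the job is handed in when it is done.

Besides the shell and the picture viewer there is one more tool, called by a JSON object that holds its "op" and its "data", one argument or row to a line. move_arm: Moves the arm, as the interface text tells. Shift numbers are shares of 500 mm and turn numbers shares of 90 degrees, none past 1 either way. Its arguments: {"type":"object","properties":{"increments":{"type":"array"}},"required":["increments"]}

```bash
mkdir -p pics
cat > h.py <<'E'
import numpy as np, cv2
from rig import read_state, vision, manip, spotter
W,H=512,384
def ray(cam,c,cal=None):
    k=cal or vision.calibration(cam)
    K=np.array([[k['fx'],0,k['cx']],[0,k['fy'],k['cy']],[0,0,1.]])
    p=cv2.undistortPoints(np.array([[[c[0]*W,c[1]*H]]],float),K,np.array(k['dist_coeffs'],float))[0,0]
    T=np.array(k['world_from_camera']); d=T[:3,:3]@np.array([p[0],-p[1],-1.]); return T[:3,3],d/np.linalg.norm(d)
def proj(cam,P,cal=None):
    k=cal or vision.calibration(cam)
    T=np.linalg.inv(np.array(k['world_from_camera'])); P=np.atleast_2d(P)
    q=P@T[:3,:3].T+T[:3,3]; q=q*[1,-1,-1]
    K=np.array([[k['fx'],0,k['cx']],[0,k['fy'],k['cy']],[0,0,1.]])
    return cv2.projectPoints(q.reshape(-1,1,3),np.zeros(3),np.zeros(3),K,np.array(k['dist_coeffs'],float))[0][:,0]
def tri(rays):
    A=0;b=0
    for o,d in rays:
        M=np.eye(3)-np.outer(d,d);A=A+M;b=b+M@o
    return np.linalg.solve(A,b)
def atz(o,d,z): return o+d*(z-o[2])/d[2]
E
python3 - <<'E'
from h import *
im=[vision.grab_frame(c)[:,:,::-1] for c in("scene","side","wrist")]
cv2.imwrite("pics/a.png",cv2.resize(np.hstack(im[:2]),(800,300)));cv2.imwrite("pics/w.png",im[2])
for n in "rod_end zero_key_top read_key_top lid_edge lid_hinge photometer mode_key set_key vial".split():
    R=[]
    for c in("scene","side","wrist"):
        r=(spotter.tip_of if not n.endswith('_key') else spotter.spot_in)(n,c)
        if r: print(n,c,np.round(r[0]['centre'],3)*[W,H],round(r[0]['conf'],2)); R.append(ray(c,r[0]['centre'])) 
        else: print(n,c,None)
    if len(R)>1: print('   tri',np.round(tri(R),4))
print(read_state()['t'])
E
```

```text
rod_end scene [312.832 190.848] 0.73
rod_end side [263.168 214.272] 0.68
rod_end wrist [146.432 141.312] 0.69
   tri [0.5216 0.1081 0.0846]
zero_key_top scene [319.488 187.008] 0.41
zero_key_top side None
zero_key_top wrist [216.576 248.832] 0.56
   tri [0.6632 0.0887 0.328 ]
read_key_top scene [309.248 189.312] 0.53
read_key_top side [211.968 219.264] 0.45
read_key_top wrist None
   tri [0.6032 0.1784 0.0847]
lid_edge scene [268.8   185.856] 0.76
lid_edge side [234.496 170.112] 0.88
lid_edge wrist [250.88  173.952] 0.66
   tri [0.6    0.0339 0.1824]
lid_hinge scene [280.576 228.864] 0.9
lid_hinge side [204.8   174.336] 0.89
lid_hinge wrist [373.248 172.8  ] 0.98
   tri [0.7152 0.0261 0.129 ]
photometer scene None
photometer side [199.68 222.72] 0.77
photometer wrist None
mode_key scene [217.088 211.584] 0.41
mode_key side None
mode_key wrist None
set_key scene None
set_key side None
set_key wrist [251.392  37.632] 0.61
vial scene [318.464 172.8  ] 0.39
vial side [223.232 266.112] 0.66
vial wrist [319.488  68.736] 0.29
   tri [0.5855 0.2035 0.0125]
1.5
```

View pics/a.png

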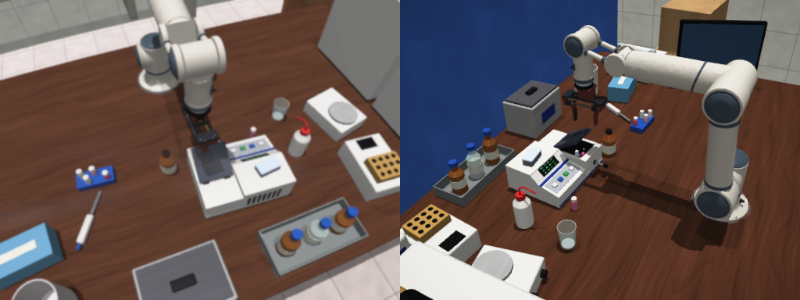

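View pics/w.png

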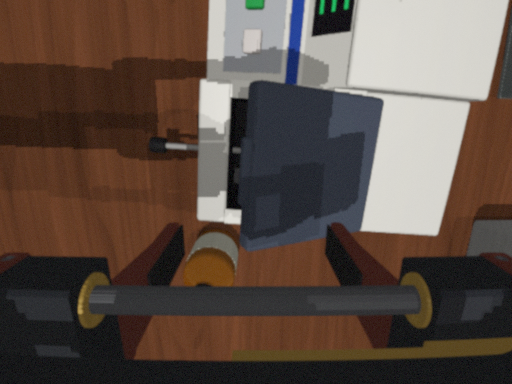

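The wrist picture shows the knob at (155,145), the set key at (252,40), the green key at (255,3) and the lid at (240-380, 85-245). Next I'll fit the instrument pose.

```bash
cat >> h.py <<'E'
from scipy.optimize import least_squares
c14,s14=np.cos(np.radians(14)),np.sin(np.radians(14))
# params: x,y,yaw,lid,rod,keyx,keyy(read key in instr frame)
def pts(p):
    x,y,w,l,r,kx,ky=p
    kz=.064+(kx+.130)*.25+.007
    q={'rod_end':(-.196+r,-.1,.055),'lid_hinge':(.03,-.1,.123),'photometer':(0,0,0),
     'lid_edge':(.03-.130*np.cos(l)-.018*np.sin(l),-.1,.105+.130*np.sin(l)+.018*np.cos(l)),
     'read_key_top':(kx,ky,kz),'zero_key_top':(kx,ky+.04,kz),'set_key':(kx,ky-.04,kz),'mode_key':(kx,ky+.08,kz)}
    # hinge axis at rim height (0.105)
    q['lid_hinge']=(.03-.018*np.sin(l),-.1,.105+.018*np.cos(l))
    c,s=np.cos(w),np.sin(w)
    return {k:np.array([x+c*a-s*b,y+s*a+c*b,z]) for k,(a,b,z) in q.items()}
def fit(obs,p0=(.685,.126,0,.7,.0015,-.09,.05)):
    # obs: (name,cal,px)
    pr=np.array([.685,.126,0,.7,.0015,-.085,.06]);sg=np.array([.3,.3,.5,.3,.0015,.012,.03])
    def f(p):
        P=pts(p);return np.concatenate([(proj('',P[n],c)[0]-u)/3 for n,c,u in obs]+[(p-pr)/sg])
    r=least_squares(f,p0,loss='soft_l1');return r.x,f(r.x)
E
python3 - <<'E'
from h import *
C={c:vision.calibration(c) for c in("scene","side","wrist")}
o=[('rod_end','wrist',(150,145)),('set_key','wrist',(252,40)),('read_key_top','wrist',(255,2)),('lid_edge','wrist',(250.9,174)),('lid_hinge','wrist',(373,172.8)),
('lid_edge','scene',(268.8,185.9)),('lid_hinge','scene',(280.6,228.9)),('lid_edge','side',(234.5,170)),('lid_hinge','side',(204.8,174.3)),('photometer','side',(199.7,222.7)),('rod_end','side',(263,214))]
p,f=fit([(n,C[c],np.array(u)) for n,c,u in o]);print(np.round(p,4),np.degrees(p[2:4]))
print(np.round(f[:22].reshape(-1,2)*3,1))
for k,v in pts(p).items(): print(k,np.round(v,4))
print(C['wrist']['world_from_camera'],C['wrist']['fx'])
for n in('amber_bottle','wash_bottle','beaker','vial'):
    print(n,[ (r[0]['conf'],np.round(atz(*ray(c,r[0]['centre']),0),3)) for c in("scene","side") if (r:=spotter.tip_of(n,c))])
E
```

```text
[ 6.985e-01  1.248e-01 -7.850e-02  5.065e-01  6.000e-04 -1.000e-01
  4.860e-02] [-4.49702311 29.02163228]
[[12.  -0.2]
 [ 0.1  3.6]
 [ 0.4 -3.4]
 [-1.   0.6]
 [-1.8 -2.4]
 [-3.3 -2. ]
 [-3.6 -0.1]
 [-1.1  0.4]
 [ 1.4  2.5]
 [-2.4 -0.9]
 [-2.1 -3.2]]
rod_end [0.4958 0.0404 0.055 ]
lid_hinge [0.7118 0.0234 0.1207]
photometer [0.6985 0.1248 0.    ]
lid_edge [0.5985 0.0323 0.1838]
read_key_top [0.6026 0.181  0.0785]
zero_key_top [0.6057 0.2209 0.0785]
set_key [0.5995 0.1412 0.0785]
mode_key [0.6089 0.2608 0.0785]
[[ 9.99999276e-01 -3.93979591e-04 -1.13687224e-03  6.01520702e-01]
 [ 6.88760537e-04  9.62185167e-01  2.72395357e-01  7.38682828e-02]
 [ 9.86563397e-04 -2.72395943e-01  9.62184742e-01  3.83536513e-01]
 [ 0.00000000e+00  0.00000000e+00  0.00000000e+00  1.00000000e+00]] 285.42606076544155
amber_bottle [(0.56, array([ 0.556, -0.114,  0.   ])), (0.96, array([ 0.556, -0.123,  0.   ]))]
wash_bottle [(0.59, array([0.655, 0.432, 0.   ])), (0.64, array([0.653, 0.438, 0.   ]))]
beaker [(0.77, array([0.457, 0.431, 0.   ])), (0.76, array([0.456, 0.45 , 0.   ]))]
vial [(0.39, array([0.502, 0.272, 0.   ])), (0.66, array([0.515, 0.277, 0.   ]))]
```

```bash
sed -i "s/.03-.130\*np.cos(l)-.018\*np.sin(l)/.03-.130*np.cos(l)+.018*np.sin(l)/; s/(.03-.018\*np.sin(l)/(.03+.018*np.sin(l)/" h.py
cat >> h.py <<'E'
from scipy.spatial.transform import Rotation as Ro
def rel(pos,rpy):
    s=read_state();R=Ro.from_euler('xyz',s['orientation'],degrees=True)
    T=Ro.from_euler('xyz',rpy,degrees=True)
    return np.round((R.inv()*T).as_rotvec(degrees=True)/90,4),np.round(R.inv().apply(np.array(pos)-s['tcp_pos'])/.5,4)
E
python3 - <<'E'
from h import *
C={c:vision.calibration(c) for c in("scene","side","wrist")}
o=[('rod_end','wrist',(150,145)),('set_key','wrist',(252,40)),('read_key_top','wrist',(255,2)),('lid_edge','wrist',(250.9,174)),('lid_hinge','wrist',(373,172.8)),
('lid_edge','scene',(268.8,185.9)),('lid_hinge','scene',(280.6,228.9)),('lid_edge','side',(234.5,170)),('lid_hinge','side',(204.8,174.3)),('photometer','side',(199.7,222.7)),('rod_end','side',(263,214))]
p,f=fit([(n,C[c],np.array(u)) for n,c,u in o]);print(np.round(p,4),np.degrees(p[2:4]))
print(np.round(f[:22].reshape(-1,2)*3,1).tolist())
for k,v in pts(p).items(): print(k,np.round(v,4))
s=read_state();print(s['orientation'],Ro.from_euler('xyz',s['orientation'],degrees=True).as_matrix().round(2))
print(manip.nose_length)
E
```

```text
[ 0.6845  0.125  -0.0835  0.4783  0.0015 -0.0864  0.048 ] [-4.7852234  27.40742967]
[[0.3, -1.2], [-0.3, 3.8], [0.2, -3.7], [0.2, 0.4], [0.7, -1.0], [-3.3, -1.1], [-3.7, 0.7], [-1.2, 1.1], [1.0, 2.1], [1.0, 0.3], [1.4, -2.0]]
rod_end [0.4823 0.0416 0.055 ]
lid_hinge [0.7143 0.0222 0.121 ]
photometer [0.6845 0.125  0.    ]
lid_edge [0.5993 0.0318 0.1808]
read_key_top [0.6025 0.1801 0.0819]
zero_key_top [0.6058 0.22   0.0819]
set_key [0.5991 0.1402 0.0819]
mode_key [0.6091 0.2598 0.0819]
[ 1.79998456e+02 -3.48554624e-04  8.99997757e+01] [[ 0.  1.  0.]
 [ 1. -0.  0.]
 [ 0.  0. -1.]]
0.017
```

{"op": "move_arm", "data": {
  "increments": [
    [0, 0, -0.947, 0.22, -0.14, -0.1, -1],
    [0, 0, -0.947, 0.22, -0.14, -0.1, -1],
    [0, 0, -0.947, 0.22, -0.14, -0.1, -1],
    [0, 0, -0.947, 0.22, -0.14, -0.1, -1],
    [0, 0, -0.947, 0.22, -0.14, -0.1, -1],
    [0, 0, -0.947, 0.22, -0.14, -0.1, -1],
    [0, 0, -0.947, 0.22, -0.14, -0.1, -1],
    [0, 0, -0.947, 0.22, -0.14, -0.1, -1],
    [0, 0, -0.947, 0.22, -0.14, -0.1, -1],
    [0, 0, -0.947, 0.22, -0.14, -0.1, -1],
    [0, 0, -0.947, 0.22, -0.14, -0.1, -1],
    [0, 0, -0.947, 0.22, -0.14, -0.1, -1]
  ]
}}

```text
t: 3.1
tcp_pos: [0.53, 0.11, 0.2897]
orientation: [180.0, 0.0, 175.0]
wrist_force: [0.5, -0.1, -0.1]
gripper_width: 0.0003
finger_force: 0.0
```

Run:
```python
from h import *
cal=vision.calibration('wrist');im=vision.grab_frame('wrist')[:,:,::-1].copy()
cv2.imwrite('pics/raw1.png',im)
p0=(.6845,.125,-.0835,.478,.0015,-.0864,.048)
P=pts(p0);o=[]
for n in P:
    q=proj('',P[n],cal)[0]
    r=(spotter.tip_of if not n.endswith('_key') else spotter.spot_in)(n,'wrist')
    print(n,q.round(0),[(np.round(np.array(a['centre'])*[W,H],0).tolist(),round(a['conf'],2)) for a in r[:3]])
    cv2.drawMarker(im,tuple(int(v) for v in q),(0,0,255),0,10)
    if r: cv2.circle(im,tuple(int(v) for v in np.array(r[0]['centre'])*[W,H]),5,(0,255,255),1)
cv2.imwrite('pics/1.png',im);s=read_state();print(s['t'],s['tcp_pos'],s['orientation'],s['gripper_width'],s['wrist_force'])
```

```text
rod_end [200. 139.] [([200.0, 140.0], 0.6)]
lid_hinge [201. 322.] [([449.0, 218.0], 0.73)]
photometer [272. 254.] [([274.0, 253.0], 0.58), ([474.0, 94.0], 0.5)]
lid_edge [183. 269.] [([184.0, 271.0], 0.72)]
read_key_top [312. 223.] [([314.0, 225.0], 0.69), ([363.0, 142.0], 0.44)]
zero_key_top [342. 223.] [([347.0, 222.0], 0.62)]
set_key [282. 223.] [([281.0, 222.0], 0.7)]
mode_key [372. 223.] [([374.0, 220.0], 0.55), ([94.0, 197.0], 0.21)]
3.55 [0.53002159 0.10998535 0.28962085] [ 1.79999858e+02 -9.98074117e-04  1.75203892e+02] 0.0004315504340264573 [0.36126149 0.20804721 0.00239556]
```

View pics/1.png

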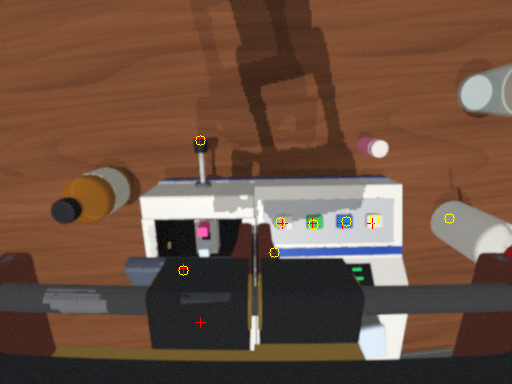

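The overlay agrees with the picture: knob (200,140), green key (314,224), blue key (345,222), lid edge (184,271). Next I press the lid.

{"op": "move_arm", "data": {
  "increments": [
    [0, 0, 0, -0.186, -0.144, 0.16, -1],
    [0, 0, 0, -0.186, -0.144, 0.16, -1],
    [0, 0, 0, -0.186, -0.144, 0.16, -1],
    [0, 0, 0, -0.186, -0.144, 0.16, -1],
    [0, 0, 0, -0.186, -0.144, 0.16, -1],
    [0, 0, 0, -0.186, -0.144, 0.18, -1],
    [0, 0, 0, -0.186, -0.144, 0.195, -1],
    [0, 0, 0, -0.186, -0.144, 0.21, -1],
    [0, 0, 0, -0.186, -0.144, 0.225, -1],
    [0, 0, 0, -0.186, -0.144, 0.24, -1],
    [0, 0, 0, -0.186, -0.144, 0.255, -1],
    [0, 0, 0, -0.186, -0.144, 0.27, -1],
    [0, 0, 0, -0.186, -0.144, 0.28, -1],
    [0, 0, 0, -0.186, -0.144, 0.29, -1],
    [0, 0, 0, -0.186, -0.144, 0.296, -1],
    [0, 0, 0, -0.186, -0.144, 0.3, -1],
    [0, 0, 0, -0.186, -0.144, 0.3, -1]
  ]
}}

```text
t: 5.25
tcp_pos: [0.6168, 0.0305, 0.1403]
orientation: [180.0, 0.0, 175.2]
wrist_force: [-2.4, -0.4, 3.2]
gripper_width: 0.0005
finger_force: 1.8
```

{"op": "move_arm", "data": {
  "increments": [
    [0, 0, 0, 0, 0, 0.002, -1],
    [0, 0, 0, 0, 0, 0.002, -1]
  ]
}}

```text
t: 5.45
tcp_pos: [0.6168, 0.0305, 0.1402]
orientation: [180.0, 0.1, 175.2]
wrist_force: [-3.6, -0.4, 6.9]
gripper_width: 0.0004
finger_force: 3.4
```

{"op": "move_arm", "data": {
  "increments": [
    [0, 0, 0, 0, 0, 0.002, -1],
    [0, 0, 0, 0, 0, 0.002, -1]
  ]
}}

```text
t: 5.65
tcp_pos: [0.6168, 0.0305, 0.1402]
orientation: [180.0, 0.1, 175.2]
wrist_force: [-5.9, -0.1, 10.3]
gripper_width: 0.0006
finger_force: 5.1
```

{"op": "move_arm", "data": {
  "increments": [
    [0, 0, 0, 0, 0, -0.08, -1],
    [0, 0, 0, 0, 0, -0.08, -1],
    [0, -0.1556, 0, 0.073, 0.381, -0.08, -1],
    [0, -0.1556, 0, 0.073, 0.381, -0.08, -1],
    [0, -0.1556, 0, 0.073, 0.381, -0.08, -1],
    [0, -0.1556, 0, 0.073, 0.381, -0.08, -1],
    [0, -0.1556, 0, 0.073, 0.381, -0.08, -1],
    [0, -0.1556, 0, 0.073, 0.381, 0.0, -1],
    [0, -0.1556, 0, 0.073, 0.381, 0.03, -1],
    [0, -0.1556, 0, 0.073, 0.381, 0.03, -1],
    [0, -0.1556, 0, 0.073, 0.381, 0.03, -1]
  ]
}}

```text
t: 6.75
tcp_pos: [0.5965, 0.2226, 0.1229]
orientation: [-180.0, 14.0, 175.2]
wrist_force: [-0.8, 0.7, 1.3]
gripper_width: 0.0003
finger_force: 0.0
```

Run:
```python
from h import *
cal=vision.calibration('wrist');im=vision.grab_frame('wrist')[:,:,::-1].copy()
s=read_state();R=Ro.from_euler('xyz',s['orientation'],degrees=True).as_matrix()
tip=np.array(s['tcp_pos'])+.017*R[:,2];q=proj('',tip,cal)[0];print(s['tcp_pos'],s['orientation'],tip,q)
for n in('zero_key_top','read_key_top','lid_edge'):
    for cam in('wrist','side'):
        if cam=='side' and n=='zero_key_top': im2=vision.grab_frame('side')[:,:,::-1]
        r=spotter.tip_of(n,cam)
        if r:
            u=r[0]['centre'];print(n,cam,np.array(u)*[W,H],r[0]['conf'],atz(*ray(cam,u),.123 if 'lid' in n else .082))
cv2.drawMarker(im,tuple(int(v) for v in q),(0,0,255),0,10)
cv2.imwrite('pics/2.png',np.hstack([im[100:384,150:450],cv2.resize(im2[130:272,100:350],None,fx=2,fy=2)]))
```

```text
[0.59697737 0.22285299 0.12408184] [179.96158556  14.09789246 175.16242247] [0.60110443 0.22251514 0.10759387] [255.5466176  240.17798133]
zero_key_top wrist [258.816  219.8016] 0.72 [0.60611903 0.22500265 0.082     ]
zero_key_top side [166.8096 203.7888] 0.7 [0.78308094 0.16927043 0.082     ]
read_key_top wrist [198.6048 219.9168] 0.88 [0.60229666 0.18333503 0.082     ]
read_key_top side [213.0944 218.496 ] 0.57 [0.60345103 0.17194823 0.082     ]
lid_edge side [241.8176 189.8112] 0.89 [0.5638482  0.04333405 0.123     ]
```

View pics/2.png

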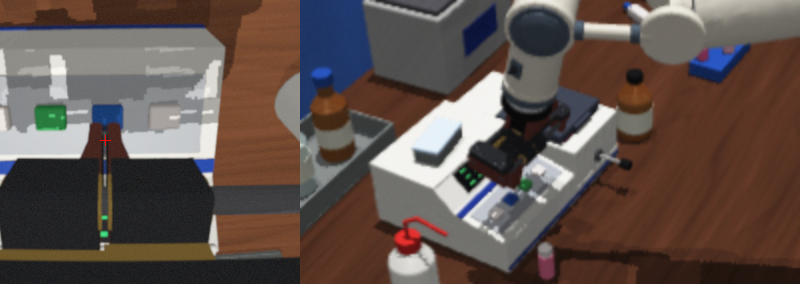

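Blue key is directly ahead of the tips (crop (107,115)), and the lid looks shut. Pressing.

{"op": "move_arm", "data": {
  "increments": [
    [0, 0, 0, 0, 0, 0.03, -1],
    [0, 0, 0, 0, 0, 0.044, -1],
    [0, 0, 0, 0, 0, 0.05, -1],
    [0, 0, 0, 0, 0, 0.056, -1],
    [0, 0, 0, 0, 0, 0.058, -1],
    [0, 0, 0, 0, 0, 0.06, -1],
    [0, 0, 0, 0, 0, 0.06, -1]
  ]
}}

```text
t: 7.85
tcp_pos: [0.6021, 0.2227, 0.0958]
orientation: [-180.0, 13.9, 175.2]
wrist_force: [-14.2, -3.5, 14.7]
gripper_width: 0.0002
finger_force: 9.0
```

{"op": "move_arm", "data": {
  "increments": [
    [0, 0, 0, 0, 0, 0.003, -1],
    [0, 0, 0, 0, 0, 0.003, -1]
  ]
}}

```text
t: 8.05
tcp_pos: [0.6022, 0.2227, 0.0957]
orientation: [-180.0, 13.9, 175.2]
wrist_force: [-20.6, -3.9, 20.8]
gripper_width: 0.0003
finger_force: 12.5
```

{"op": "move_arm", "data": {
  "increments": [
    [0, 0, 0, 0, 0, -0.03, -1],
    [0, 0, 0, 0, 0, -0.07, -1],
    [0, 0, 0, 0, 0, -0.15, -1],
    [0, 0, 0, 0, 0, -0.15, -1],
    [0, 0, 0, 0, 0, -0.15, -1]
  ]
}}

```text
t: 8.55
tcp_pos: [0.5862, 0.2246, 0.1663]
orientation: [179.9, 14.2, 175.2]
wrist_force: [-0.2, -0.3, -0.8]
gripper_width: 0.0002
finger_force: 0.0
```

Run:
```python
from h import *
cal=vision.calibration('wrist');im=vision.grab_frame('wrist')[:,:,::-1].copy();vision.grab_frame('side')
p0=(.6845,.125,-.0835,0.,.0015,-.0864,.048);P=pts(p0)
for n in P:
    q=proj('',P[n],cal)[0];r=(spotter.tip_of if not n.endswith('_key') else spotter.spot_in)(n,'wrist')
    print(n,q.round(0),[(np.round(np.array(a['centre'])*[W,H],0).tolist(),round(a['conf'],2)) for a in r[:2]])
    cv2.drawMarker(im,tuple(int(v) for v in q),(0,0,255),0,10)
for n in('lid_edge','lid_hinge','rod_end'):
    r=spotter.tip_of(n,'side');print(n,proj('side',P[n])[0],[np.array(a['centre'])*[W,H] for a in r[:1]])
cv2.imwrite('pics/3.png',im)
print(rel((.4525,.044,.17),(180,0,175.2)),rel((.4525,.044,.065),(180,0,175.2)),read_state()['tcp_pos'])
```

```text
rod_end [ 9. 65.] [([9.0, 62.0], 0.78)]
lid_hinge [ 55. 328.] [([60.0, 328.0], 0.6)]
photometer [182. 227.] [([183.0, 224.0], 0.65)]
lid_edge [ -7. 215.] []
read_key_top [204. 202.] [([208.0, 201.0], 0.89)]
zero_key_top [251. 202.] [([257.0, 198.0], 0.57)]
set_key [157. 202.] [([162.0, 197.0], 0.57), ([316.0, 71.0], 0.19)]
mode_key [299. 202.] [([303.0, 198.0], 0.83)]
lid_edge [239.73287152 187.35017746] [array([241.92 , 189.696])]
lid_hinge [207.71576373 176.61651439] []
rod_end [264.41503844 212.01315419] [array([264.8064, 212.0832])]
(array([0.    , 0.1556, 0.0003]), array([ 0.226 , -0.3814, -0.0671])) (array([0.    , 0.1556, 0.0003]), array([ 0.2768, -0.3814,  0.1367])) [0.58570651 0.22425656 0.16480966]
```

View pics/3.png

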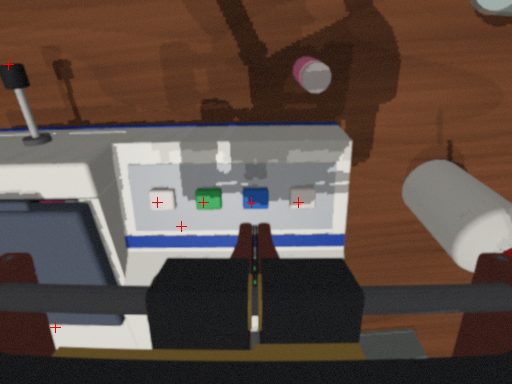

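The lid is shut, the instrument is where it was, and the keys are released (blue (256,198), green (208,200)); the knob is at (10,65). Going in front of the knob.

{"op": "move_arm", "data": {
  "increments": [
    [0, 0.1556, 0, 0.226, -0.381, -0.067, -1],
    [0, 0.1556, 0, 0.226, -0.381, -0.067, -1],
    [0, 0.1556, 0, 0.226, -0.381, -0.067, -1],
    [0, 0.1556, 0, 0.226, -0.381, -0.067, -1],
    [0, 0.1556, 0, 0.226, -0.381, -0.067, -1],
    [0, 0.1556, 0, 0.226, -0.381, -0.067, -1],
    [0, 0.1556, 0, 0.25, -0.381, 0.03, -1],
    [0, 0.1556, 0, 0.277, -0.381, 0.137, -1],
    [0, 0.1556, 0, 0.277, -0.381, 0.137, -1],
    [0, 0.1556, 0, 0.277, -0.381, 0.137, -1]
  ]
}}

```text
t: 10.2
tcp_pos: [0.4519, 0.0448, 0.0642]
orientation: [-180.0, -0.2, 175.3]
wrist_force: [0.8, -1.2, 1.5]
gripper_width: 0.0001
finger_force: 0.0
```

Run:
```python
from h import *
cal=vision.calibration('wrist');im=vision.grab_frame('wrist')[:,:,::-1].copy()
s=read_state();print(s['tcp_pos'],s['orientation'],s['wrist_force'])
r=spotter.tip_of('rod_end','wrist')
for a in r[:2]: print(a,atz(*ray('wrist',a['centre']),.055))
print(proj('',(.4823,.0416,.055),cal))
cv2.imwrite('pics/4.png',im)
```

```text
[0.45331509 0.04474413 0.06649436] [1.79985044e+02 6.35015723e-02 1.75267178e+02] [-0.0525776  -0.29133627  1.1600927 ]
[[253.9897485  288.18840459]]
```

View pics/4.png

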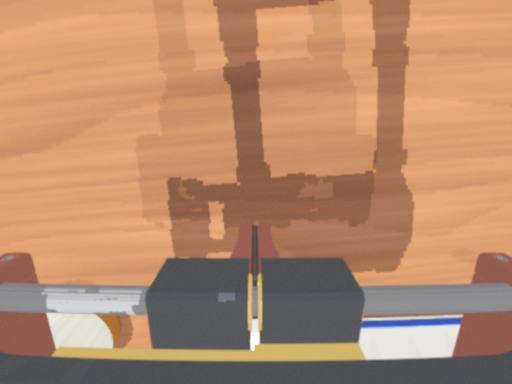

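The knob is hidden behind the gripper as expected; the tool is aligned on its axis. Pushing.

{"op": "move_arm", "data": {
  "increments": [
    [0, 0, 0, -0.02, 0, 0, -1],
    [0, 0, 0, -0.03, 0, 0, -1],
    [0, 0, 0, -0.04, 0, 0, -1],
    [0, 0, 0, -0.048, 0, 0, -1],
    [0, 0, 0, -0.056, 0, 0, -1],
    [0, 0, 0, -0.064, 0, 0, -1],
    [0, 0, 0, -0.072, 0, 0, -1],
    [0, 0, 0, -0.08, 0, 0, -1],
    [0, 0, 0, -0.088, 0, 0, -1],
    [0, 0, 0, -0.092, 0, 0, -1],
    [0, 0, 0, -0.092, 0, 0, -1]
  ]
}}

```text
t: 11.4
tcp_pos: [0.4983, 0.0405, 0.0647]
orientation: [180.0, -0.0, 175.2]
wrist_force: [-2.1, 0.2, 1.1]
gripper_width: 0.0004
finger_force: 1.1
```

{"op": "move_arm", "data": {
  "increments": [
    [0, 0, 0, -0.006, 0, 0, -1],
    [0, 0, 0, -0.006, 0, 0, -1]
  ]
}}

```text
t: 11.6
tcp_pos: [0.4986, 0.0405, 0.0647]
orientation: [-180.0, -0.4, 175.3]
wrist_force: [-14.3, 2.2, 9.1]
gripper_width: 0.0006
finger_force: 7.5
```

{"op": "move_arm", "data": {
  "increments": [
    [0, 0, 0, 0.05, 0, 0, -1],
    [0, 0, 0, 0.05, 0, 0, -1],
    [0, 0, 0, 0.05, 0, -0.1, -1],
    [0, 0, 0, 0.05, 0, -0.2, -1],
    [0, 0, 0, 0.05, 0, -0.23, -1],
    [0, -0.1556, 0, -0.123, 0.301, -0.212, -1],
    [0, -0.1556, 0, -0.123, 0.301, -0.212, -1],
    [0, -0.1556, 0, -0.123, 0.301, -0.212, -1],
    [0, -0.1556, 0, -0.123, 0.301, -0.212, -1],
    [0, -0.1556, 0, -0.123, 0.301, -0.212, -1],
    [0, -0.1556, 0, -0.123, 0.301, -0.212, -1]
  ]
}}

```text
t: 12.7
tcp_pos: [0.5752, 0.185, 0.1701]
orientation: [-179.9, 14.0, 175.3]
wrist_force: [0.0, -0.3, -0.8]
gripper_width: 0.0008
finger_force: 0.0
```

Run:
```python
from h import *
cal=vision.calibration('wrist');im=vision.grab_frame('wrist')[:,:,::-1].copy();vision.grab_frame('side')
p0=(.6845,.125,-.0835,0.,.032,-.0864,.048);P=pts(p0)
for n in P:
    q=proj('',P[n],cal)[0];r=(spotter.tip_of if not n.endswith('_key') else spotter.spot_in)(n,'wrist')
    print(n,q.round(0),[(np.round(np.array(a['centre'])*[W,H],0).tolist(),round(a['conf'],2)) for a in r[:2]])
    cv2.drawMarker(im,tuple(int(v) for v in q),(0,0,255),0,10)
for n in('lid_edge','lid_hinge','rod_end'):
    r=spotter.tip_of(n,'side');print(n,proj('side',P[n])[0],[np.array(a['centre'])*[W,H] for a in r[:1]])
cv2.imwrite('pics/5.png',im)
print(rel((.594,.184,.109),(180,14,175.2)),read_state()['tcp_pos'])
```

```text
rod_end [ 75. 111.] [([72.0, 110.0], 0.72)]
lid_hinge [100. 331.] [([103.0, 331.0], 0.68)]
photometer [215. 231.] [([220.0, 228.0], 0.81)]
lid_edge [ 52. 221.] [([54.0, 219.0], 0.73)]
read_key_top [252. 208.] [([253.0, 205.0], 0.6)]
zero_key_top [298. 208.] [([303.0, 202.0], 0.59), ([255.0, 206.0], 0.49)]
set_key [206. 208.] [([209.0, 200.0], 0.56)]
mode_key [344. 208.] [([346.0, 203.0], 0.83)]
lid_edge [239.73287152 187.35017746] [array([242.0224, 187.3152])]
lid_hinge [207.71576373 176.61651439] []
rod_end [256.51150947 209.23621221] [array([256.9216, 211.3152])]
(array([0.0001, 0.0001, 0.0003]), array([-0.0068,  0.0013,  0.1294])) [0.5750563  0.18494557 0.17095199]
```

View pics/5.png

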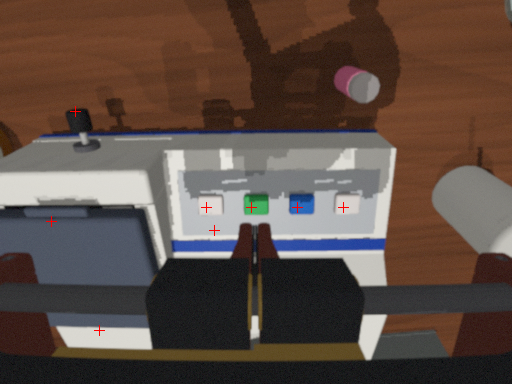

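Rod home (knob at (78,110), as the model predicts for 0.032), lid shut. Green key at (256,204). Pressing it.

{"op": "move_arm", "data": {
  "increments": [
    [0, 0, 0, -0.007, 0.001, 0.09, -1],
    [0, 0, 0, -0.007, 0.001, 0.129, -1],
    [0, 0, 0, -0.007, 0.001, 0.14, -1],
    [0, 0, 0, -0.007, 0.001, 0.147, -1],
    [0, 0, 0, -0.007, 0.001, 0.152, -1],
    [0, 0, 0, -0.007, 0.001, 0.156, -1],
    [0, 0, 0, -0.007, 0.001, 0.158, -1],
    [0, 0, 0, -0.007, 0.001, 0.158, -1]
  ]
}}

```text
t: 14.15
tcp_pos: [0.5981, 0.1839, 0.0965]
orientation: [179.9, 14.1, 175.2]
wrist_force: [-0.9, 0.5, 3.8]
gripper_width: -0.0002
finger_force: 1.8
```

{"op": "move_arm", "data": {
  "increments": [
    [0, 0, 0, 0, 0, 0.003, -1],
    [0, 0, 0, 0, 0, 0.003, -1]
  ]
}}

```text
t: 14.35
tcp_pos: [0.5983, 0.1839, 0.0958]
orientation: [179.9, 14.1, 175.2]
wrist_force: [-5.0, -0.2, 8.7]
gripper_width: 0.0007
finger_force: 5.0
```

{"op": "move_arm", "data": {
  "increments": [
    [0, 0, 0, 0, 0, 0.002, -1],
    [0, 0, 0, 0, 0, 0.002, -1]
  ]
}}

```text
t: 14.55
tcp_pos: [0.5984, 0.1839, 0.0957]
orientation: [179.9, 14.1, 175.2]
wrist_force: [-9.3, -1.5, 13.3]
gripper_width: 0.0005
finger_force: 7.4
```

{"op": "move_arm", "data": {
  "increments": [
    [0, 0, 0, 0, 0, -0.02, -1],
    [0, 0, 0, 0, 0, -0.06, -1],
    [0, 0, 0, 0, 0, -0.15, -1],
    [0, 0, 0, 0, 0, -0.2, -1],
    [0, 0, 0, 0, 0, -0.2, -1],
    [0, 0, 0, 0, 0, -0.2, -1]
  ]
}}

```text
t: 15.15
tcp_pos: [0.5742, 0.1857, 0.1897]
orientation: [180.0, 14.0, 175.2]
wrist_force: [0.0, -0.2, -0.1]
gripper_width: 0.0006
finger_force: 0.0
```

Run:
```python
from h import *
cv2.imwrite('pics/6.png',np.hstack([vision.grab_frame('wrist')[:,:,::-1][:,:400],vision.grab_frame('side')[100:292,100:300,::-1].repeat(2,0).repeat(2,1)]))
```

```text
(no output)
```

View pics/6.png

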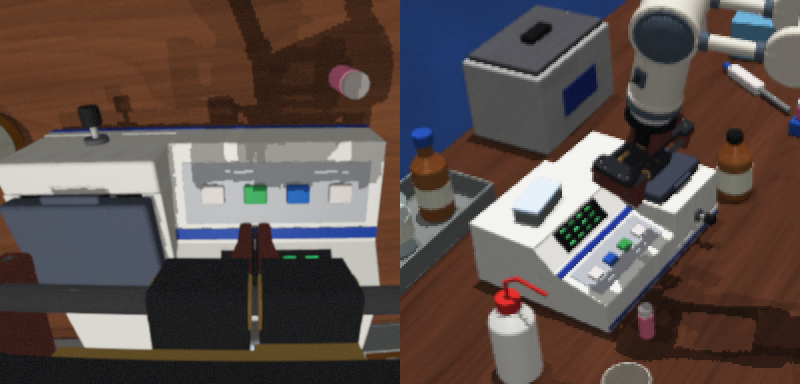

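The lid is shut, the rod is home (knob (90,118)), the keys are up and nothing else has moved.

```bash
python3 -c "
from rig import manip
print(manip.finish_job())"
```

```text
the job is handed in; nothing more can be done
None
```

I shut the lid, pressed and released the zero key, pushed the rod home, then pressed and released the read key, and handed the job in; each push ended on a hard stop, and the last pictures show nothing else moved.

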